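# Set the tube-expander heads in the holder in order of size

### The job

Stand the four tube-expander heads in the four dishes of the holder rail in order of jaw diameter: the smallest in the end dish on the side where the red-handled expander tool lies, then each larger one in turn, the largest at the other end. Each must stand upright on its collar, flat on the floor of its own dish, and be let go. Set them down, do not drop them, and do not knock any over.

Things in the scene. Friction and masses are not known exactly. Their poses are not given: they have to be found in the camera images.
- head_12: Tube-expander head, smallest of four, upright, 56 mm tall: black knurled collar at the foot (40 mm diameter, 18 mm high), dark neck up to 24 mm, then bright steel slotted jaws, an upright cylinder 12 mm in diameter from 24 mm to the top. All have the same collar; the jaws differ. Loose, about 120 g. Origin: centre of the underside; z up.
- head_22: Tube-expander head, second smallest of four, upright, 60 mm tall: black knurled collar at the foot (40 mm diameter, 18 mm high), dark neck up to 24 mm, then bright steel slotted jaws, an upright cylinder 22 mm in diameter from 24 mm to the top. All have the same collar; the jaws differ. Loose, about 160 g. Origin: centre of the underside; z up.
- head_32: Tube-expander head, second largest of four, upright, 64 mm tall: black knurled collar at the foot (40 mm diameter, 18 mm high), dark neck up to 24 mm, then bright steel slotted jaws, an upright cylinder 32 mm in diameter from 24 mm to the top. All have the same collar; the jaws differ. Loose, about 220 g. Origin: centre of the underside; z up.
- head_42: Tube-expander head, largest of four, upright, 68 mm tall: black knurled collar at the foot (40 mm diameter, 18 mm high), dark neck up to 24 mm, then bright steel slotted jaws, an upright cylinder 42 mm in diameter from 24 mm to the top. All have the same collar; the jaws differ. Loose, about 300 g. Origin: centre of the underside; z up.
- cup_a: One of the four dishes on the holder rail, all alike: round, black plastic, red floor; 64 mm outside, 56 mm inside diameter, floor 4 mm thick, rim 12 mm above its underside. Fixed. The letter says nothing about the order: read its place in the row. Origin: centre of the underside, 10 mm above the bench, so its floor is 14 mm above the bench.
- cup_b: One of the four dishes on the holder rail, all alike: round, black plastic, red floor; 64 mm outside, 56 mm inside diameter, floor 4 mm thick, rim 12 mm above its underside. Fixed. The letter says nothing about the order: read its place in the row. Origin: centre of the underside, 10 mm above the bench, so its floor is 14 mm above the bench.
- cup_c: One of the four dishes on the holder rail, all alike: round, black plastic, red floor; 64 mm outside, 56 mm inside diameter, floor 4 mm thick, rim 12 mm above its underside. Fixed. The letter says nothing about the order: read its place in the row. Origin: centre of the underside, 10 mm above the bench, so its floor is 14 mm above the bench.
- cup_d: One of the four dishes on the holder rail, all alike: round, black plastic, red floor; 64 mm outside, 56 mm inside diameter, floor 4 mm thick, rim 12 mm above its underside. Fixed. The letter says nothing about the order: read its place in the row. Origin: centre of the underside, 10 mm above the bench, so its floor is 14 mm above the bench.
- rail: Holder rail: shallow aluminium channel, 330 mm long (its own y axis, which points roughly to the robot's left), 84 mm wide (its x axis), floor 10 mm and lips 16 mm high, carrying the four dishes in a row along its length, about 76 mm apart. Fixed. Origin: centre of the underside.
- expander: Hand tube expander, the plier-like tool that the heads belong to: aluminium body, threaded steel nose towards the robot, two red handles away from it; 320 mm long, 92 mm wide, 36 mm high. It lies on the bench off the left or off the right end of the rail (a yellow pipe wrench lies off the other). Loose. Origin: under its nose, at bench height; x along the tool towards the handles.
There are look-alikes about, which are no part of the job. Leave any blue or green look-alike of the head_22 alone.

How it is judged:
By the outcome, as a careful person would: the job done as asked, in the order asked, and still so for the second after the job is handed in, with the robot touching nothing.
It also fails if it takes over 102 s, if anything falls off the work surface, if the arm or the gripper's body presses on something with over 40 N, if the wrist force passes 120 N, or if a joint passes its speed limit or range.

### The arm

A 6-joint arm with a two-finger parallel gripper is mounted at the origin on the work surface. World frame = base frame: x ahead of the robot, y to its left, z up, the work surface at z = 0. Lengths are in m, angles in rad, forces in N, time in s.
With the tool pointing down it reaches from about 0.25 to 0.725 m from the base axis. Payload 4 kg.
Tool frame: the origin (TCP) lies at the very end of the fingers, on their centre line; the grasp point (between the pads) lies 19 mm behind it; x points along the fingers, z is the direction in which the jaws open and shut, and the axes are right-handed (so a half turn about x gives the same grasp; the last joint's range is limited). The gripper opens to 85 mm and grips with 20 to 120 N. Pads are 22 mm wide; open, the fingers measure 114 mm over their backs; the gripper's body (76 mm by 85 mm) begins 54 mm behind the grasp point. The pads swing forward as they close: fully open they stand 13 mm farther back than shut.
Start: joints at [1.218, 0.241, 0.005, 1.335, 0, 1.571], TCP at [0.173, 0.469, 0.231] pointing down, gripper open.
Joint ranges: [-2.72, 2.72], [-1.05, 1.87], [-1.09, 1.28], [-1.99, 2.15], [-1.42, 1.44], [-3.14, 3.14]. Speed limits (rad/s): [2.79, 2.79, 3.14, 3.14, 3.14, 3.14].

### API

Orientations are given as a unit quaternion [x, y, z, w].
In Python, from workcell import bot gives the robot as it stands.
- The arm moves only by the tool apply_moves, never from a script. Its argument "targets" is one flat list of numbers, 7 for each row, row after row: the shift along the tool's x, y, z in units of 25 cm (1.0 is 25 cm), then the turn, a rotation vector about the tool's x, y, z in units of 0.5 rad (1.0 is 0.5 rad), then the opening, from 0 (shut) to 1 (fully open). In form: [tx, ty, tz, wx, wy, wz, claw, tx, ty, tz, wx, wy, wz, claw, ...]. A call has 1 to 12 rows; each row is the pose to reach, as a shift and turn from the pose commanded when the call began, along the tool's axes at that moment; what a row does not reach only later rows make up. A row lasts 1/12 s, in which the tool goes at most 41.7 mm and 7.16 degrees, less where a joint would pass 70% of its speed; a pose out of reach is approached as far as the arm can. A call with a number of a shift or a turn outside -1 to 1 is refused whole. A call with a gripper value outside its range is refused whole. The fingers move at their own pace and stop on an object; the grip force is fixed at half the most. Time passes only in rows, so rows that repeat a pose let the fingers close. It gives the time, the measured TCP pose, the force and the opening at its end, in the units of the state.
- bot.get_obs(): the state, without advancing time (a new reading comes with each control period).
- bot.camera(name): name is "scene" or "top" or "wrist"; returns (picture, depth): 420x560x3 uint8, red, green, blue; 420x560 float32, m along the optical axis (not along the pixel's ray), 0 where there is no reading.
- bot.camera_params(name): a dict with "fx", "fy", "cx", "cy" (pixels), "T" (4x4, takes a point from camera to world coordinates); the wrist camera has in their place "tool_from_camera" (4x4, takes a point from camera to tool coordinates, whose origin is the TCP and whose axes are the tool frame's). Camera axes: x right, y up, looking along -z (the intrinsics and any distortion apply to the point x, -y, -z); pixel columns grow to the right and rows downward; lengths in m; the calibration is good to about 2 mm. A picture is of the moment at which its call begins: read the wrist's pose just before it. camera_params takes no time and is no camera call.
- bot.job_done(): hands the job in, once; it reports no verdict.
The state is a dict: "clock": time; "joint_pos": joint angles; "joint_vel": joint speeds; "tau": joint torques, N m; "eef_pos": TCP position; "tool_rot": TCP orientation; "ft_force": force on the tool from outside, world axes, zero at the start; "ft_torque": the same for the moment, N m; "grip_width": finger opening in m.
Only numpy, scipy, OpenCV 4.12 (cv2) and the standard library are available. Lean on these libraries where they do the work, as an engineer would, in place of code of your own. Each camera call takes 0.05 s, during which the arm holds its last target.

## Working session

There is one attempt and no reset: what is moved stays moved. The work goes in short steps, Python scripts to look and compute and a tool call to move; the robot and the scene stay as the last step left them, time stands still between calls to the robot, and variables do not carry over. Pictures are saved under pics/ and viewed, and the job is handed in when it is done.

Besides the shell and the picture viewer there is one more tool, called after ">>>" as name(argument=value, ...) on one line, values as JSON. apply_moves: Moves the arm, as the interface text tells. Its arguments: {"type":"object","properties":{"targets":{"type":"array"}},"required":["targets"]}

```bash
mkdir -p pics; ls; python3 - <<'E'
from workcell import bot
import cv2,numpy as np
o=bot.get_obs();print(o)
for n in ("scene","top"):
    im,d=bot.camera(n);np.save(f"pics/{n}_d.npy",d);np.save(f"pics/{n}_i.npy",im)
    cv2.imwrite(f"pics/{n}0.png",im[:,:,::-1]);p=bot.camera_params(n);print(n,p)
print(bot.camera_params("wrist"))
E
```

```text
pics
{'clock': 0.0, 'joint_pos': array([ 1.21799206e+00,  2.41405494e-01,  3.74852991e-03,  1.33519817e+00,
       -6.90554606e-06,  1.57081474e+00]), 'joint_vel': array([-0.00068778,  0.00055017,  0.00069083,  0.00108705,  0.00036668,
        0.00154614]), 'tau': array([-7.23010471e-04, -3.72317469e+01,  2.52407885e+01,  1.68471347e-02,
       -5.27058546e-05,  6.73015137e-06]), 'eef_pos': array([0.17255319, 0.46862143, 0.23042597]), 'tool_rot': array([-0.40490923,  0.58058412,  0.40407243,  0.57939284]), 'ft_force': array([-0.3386122 , -0.19728696, -0.0828397 ]), 'ft_torque': array([-0.02647342, -0.05326917,  0.00573282]), 'grip_width': 0.08543045454177918}
scene {'fx': 462.09884102087346, 'fy': 462.09884102087346, 'cx': 279.1946139748572, 'cy': 214.51738245504075, 'T': array([[-0.56523379, -0.58727562,  0.57932556,  1.09518452],
       [ 0.82481692, -0.41400631,  0.385066  ,  0.3875002 ],
       [ 0.01370457,  0.69548984,  0.71840523,  0.80340589],
       [ 0.        ,  0.        ,  0.        ,  1.        ]])}
top {'fx': 477.3557886219004, 'fy': 477.3557886219004, 'cx': 278.7119972865045, 'cy': 209.57870120327954, 'T': array([[ 0.17344612,  0.95829539, -0.22712636,  0.25908851],
       [-0.98483814,  0.16952039, -0.03683299, -0.02029571],
       [ 0.00320567,  0.23007124,  0.97316851,  0.98450658],
       [ 0.        ,  0.        ,  0.        ,  1.        ]])}
{'fx': 353.052410283344, 'fy': 353.052410283344, 'cx': 283.2929369912652, 'cy': 209.63814691957532, 'tool_from_camera': array([[-7.55785252e-04,  3.13014820e-01, -9.49747941e-01,
        -1.42267856e-01],
       [ 6.49160487e-04,  9.49748166e-01,  3.13014377e-01,
         8.07471413e-02],
       [ 9.99999504e-01, -3.79967186e-04, -9.21002509e-04,
         8.43971649e-04],
       [ 0.00000000e+00,  0.00000000e+00,  0.00000000e+00,
         1.00000000e+00]])}
```

View pics/scene0.png

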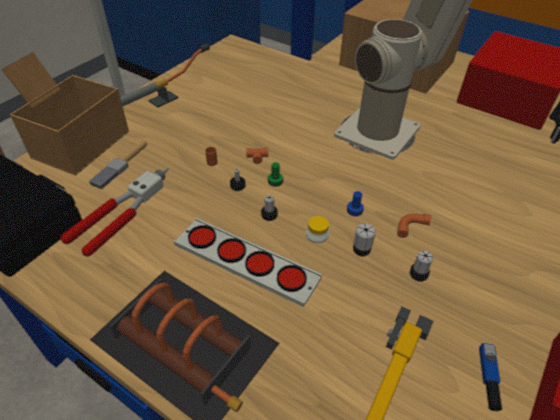

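View pics/top0.png

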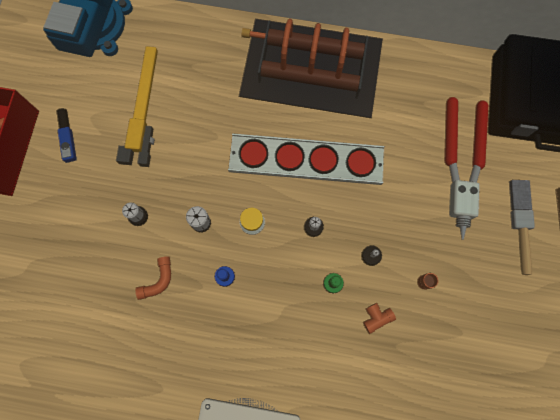

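The top view shows the expander on the right (-y side, about (465,170)), and the dishes at (253,153), (290,156), (323,159) and (361,162). The steel heads are at (133,213), (199,219), (315,226) and (372,255). The blue (225,276) and green (334,283) ones are look-alikes, and (252,220) is a yellow-capped thing. I'll enlarge the candidates and measure them.

```bash
cat > h.py <<'E'
import numpy as np,cv2
def cloud(n,p,im,d):
    v,u=np.mgrid[:420,:560]
    X=np.stack([(u-p['cx'])/p['fx']*d,-(v-p['cy'])/p['fy']*d,-d],-1)
    return X@p['T'][:3,:3].T+p['T'][:3,3]
E
python3 - <<'E'
from workcell import bot
from h import *
import numpy as np,cv2
C={}
for n in ("top","scene"):
    im=np.load(f"pics/{n}_i.npy");d=np.load(f"pics/{n}_d.npy");p=bot.camera_params(n)
    W=cloud(n,p,im,d);C[n]=(W,im,d>0)
W,im,ok=C["top"]
b=W[300:340,100:300];print("bench z",np.median(b[...,2]))
def circ(P):
    A=np.c_[2*P,np.ones(len(P))];s=np.linalg.lstsq(A,(P**2).sum(1),rcond=None)[0];return s[:2],np.sqrt(s[2]+s[:2]@s[:2])
S,ims,oks=C["scene"]
pts={'A':(133,213),'B':(199,219),'C':(315,226),'D':(372,255),'blue':(225,276),'green':(334,283)}
for k,(u,v) in pts.items():
    c=W[v,u,:2]
    for nm,(X,_,o) in C.items():
        m=(np.hypot(*(X[...,:2]-c).transpose(2,0,1))<.045)&(X[...,2]>.008)&o
        P=X[m]; zt=np.percentile(P[:,2],98)
        out=[k,nm,len(P),'ztop',round(zt,4)]
        T=P[P[:,2]>zt-.006][:,:2]
        out+=['topc',cv2.minEnclosingCircle(T.astype(np.float32))]
        L=P[(P[:,2]<.018)]
        if len(L)>10:
            out+=['collar',circ(L[:,:2])]
        J=P[(P[:,2]>.030)&(P[:,2]<zt-.005)]
        if len(J)>10: out+=['jaw',circ(J[:,:2])]
        print(*[np.round(x,4) if isinstance(x,np.ndarray) else x for x in out])
r=(im[...,0]>110)&(im[...,1]<60)&(im[...,2]<60)
n,l,st,ce=cv2.connectedComponentsWithStats(r.astype(np.uint8))
for i in range(1,n):
    if st[i,4]>300:
        P=W[(l==i)&ok];print('red',ce[i].round(1),st[i,4],P.mean(0).round(4),np.median(P[:,2]).round(4),cv2.minEnclosingCircle(P[:,:2].astype(np.float32)))
r=(ims[...,0]>110)&(ims[...,1]<60)&(ims[...,2]<60)
n,l,st,ce=cv2.connectedComponentsWithStats(r.astype(np.uint8))
for i in range(1,n):
    if st[i,4]>200:
        P=S[(l==i)&oks];print('redS',ce[i].round(1),st[i,4],P.mean(0).round(4),cv2.minEnclosingCircle(P[:,:2].astype(np.float32)))
a=cv2.resize(im[190:300,100:400],(750,275));b=cv2.resize(ims[150:290,200:450],(750,420)[:2])
cv2.imwrite("pics/crop1.png",np.vstack([a,b[:320]])[:,:,::-1])
E
```

```text
bench z 6.568562324338334e-05
A top 410 ztop 0.0663 topc ((0.4221326410770416, 0.30557388067245483), 0.016299691051244736) collar (array([0.42241404, 0.3055771 ]), np.float64(0.018275328360801625)) jaw (array([0.42217407, 0.30533445]), np.float64(0.014956471860340187))
A scene 467 ztop 0.0658 topc ((0.4232230484485626, 0.30465376377105713), 0.016331758350133896) collar (array([0.42408091, 0.30465012]), np.float64(0.01746647689802554)) jaw (array([0.42343375, 0.30445094]), np.float64(0.014697322034166713))
B top 472 ztop 0.0707 topc ((0.43218183517456055, 0.17260795831680298), 0.020967232063412666) collar (array([0.43270544, 0.17294074]), np.float64(0.020375954780530097)) jaw (array([0.43079959, 0.17115936]), np.float64(0.018523418604183956))
B scene 538 ztop 0.0702 topc ((0.4322429895401001, 0.17214849591255188), 0.022101333364844322) collar (array([0.43318956, 0.17194791]), np.float64(0.018362040571003484)) jaw (array([0.43260124, 0.17157427]), np.float64(0.019855440459202966))
C top 303 ztop 0.0628 topc ((0.4633404314517975, -0.05974346026778221), 0.010895825922489166) collar (arra
[... 2678 characters left out ...]
6983681321144104)
redS [ 87.  219.3] 338 [ 0.734  -0.3839  0.0242] ((0.7303005456924438, -0.38539496064186096), 0.07420375198125839)
redS [107.  229.8] 362 [ 0.7296 -0.3209  0.0245] ((0.7268481254577637, -0.3226095139980316), 0.07659321278333664)
redS [201.4 236.1] 287 [ 0.6163 -0.1413  0.0139] ((0.6160715818405151, -0.14111316204071045), 0.026895303279161453)
redS [231.1 249.8] 319 [ 0.6095 -0.0611  0.0142] ((0.610880970954895, -0.06157855689525604), 0.02800191007554531)
redS [259.4 262.8] 344 [0.6027 0.0115 0.014 ] ((0.6022992134094238, 0.011015609838068485), 0.026344336569309235)
redS [291.2 277.6] 382 [0.5963 0.0893 0.0142] ((0.5972979068756104, 0.08907362073659897), 0.02792014367878437)
```

View pics/crop1.png

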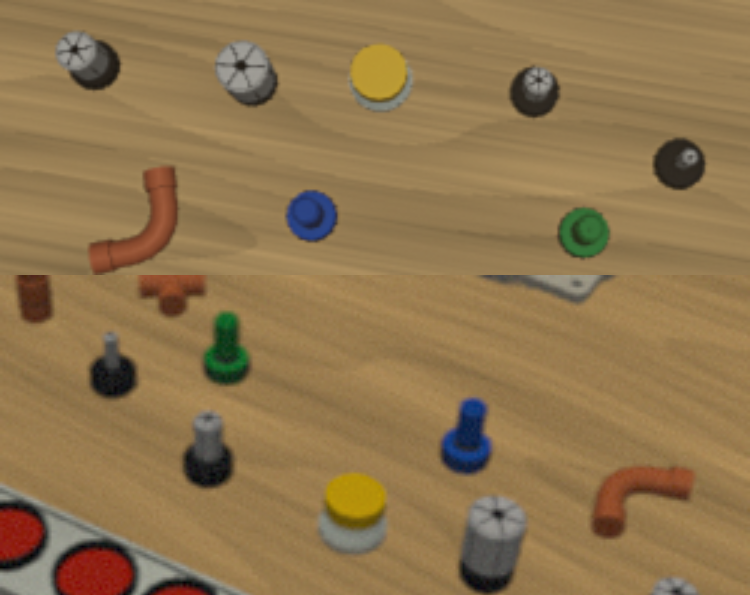

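Head identification is settled by jaw diameter and height, top view and scene view agreeing:
- A (133,213) is head_32.
- B (199,219) is head_42.
- C (315,226) is head_22, the bright steel one. Blue (225,276) and green (334,283) are its look-alikes.
- D (372,255) is head_12.

The dish order from the expander (-y) end is (361,162), (323,159), (290,156), (253,153). Next is a helper that works out the moves.

```bash
cat >> h.py <<'E'
from scipy.spatial.transform import Rotation as Ro
H={'32':(.4228,.3051),'42':(.4322,.1722),'22':(.4638,-.0602),'12':(.4253,-.1864)}
D={'12':(.6176,-.1395),'22':(.6107,-.0595),'32':(.6041,.0131),'42':(.5976,.0908)}
def go(bot,xy,z,sgn=None):
    o=bot.get_obs();R=Ro.from_quat(o['tool_rot']).as_matrix()
    zt=np.array([.9963,.0865,0]);xt=np.array([0,0,-1.])
    if sgn is None: sgn=np.sign(R[:,2]@zt)
    zt=zt*sgn;T=np.c_[xt,np.cross(zt,xt),zt]
    t=R.T@(np.array([*xy,z])-o['eef_pos'])/.25
    w=Ro.from_matrix(R.T@T).as_rotvec()/.5
    print('t',o['clock'].__round__(2),'eef',o['eef_pos'].round(4),'F',o['ft_force'].round(1),'g',round(o['grip_width'],4),'j',o['joint_pos'].round(2))
    print('shift',t.round(3),'turn',w.round(3))
E
python3 - <<'E'
from workcell import bot
from h import *
print(Ro.from_quat(bot.get_obs()['tool_rot']).as_matrix().round(3))
go(bot,H['32'],.14,1);go(bot,H['32'],.14,-1)
E
```

```text
[[-0.001 -0.938  0.346]
 [-0.002  0.346  0.938]
 [-1.    -0.    -0.002]]
t 0.1 eef [0.1726 0.4687 0.2305] F [ 1.1 -0.2  0.4] g 0.0854 j [ 1.22  0.24  0.    1.34 -0.    1.57]
shift [ 0.362 -1.165 -0.267] turn [ 2.263e+00 -3.000e-03  2.000e-03]
t 0.1 eef [0.1726 0.4687 0.2305] F [ 1.1 -0.2  0.4] g 0.0854 j [ 1.22  0.24  0.    1.34 -0.    1.57]
shift [ 0.362 -1.165 -0.267] turn [-4.02e+00 -2.00e-03 -4.00e-03]
```

>>> apply_moves(targets=[0,-0.166,-0.04,0.25,0,0,1,0,-0.333,-0.08,0.5,0,0,1,0,-0.5,-0.12,0.75,0,0,1,0,-0.66,-0.16,1,0,0,1,0,-0.66,-0.16,1,0,0,1])

```text
clock: 0.52
eef_pos: [0.3183, 0.3709, 0.2309]
tool_rot: [-0.246, 0.663, 0.244, 0.664]
ft_force: [-0.3, -0.7, -0.4]
grip_width: 0.0856
```

```bash
python3 -c "
from workcell import bot
from h import *
go(bot,H['32'],.14,1)"
```

```text
t 0.52 eef [0.3183 0.3709 0.2309] F [-0.3 -0.7 -0.4] g 0.0856 j [ 0.86  0.22 -0.02  1.33 -0.    1.73]
shift [ 0.365 -0.471  0.147] turn [1.241 0.002 0.006]
```

>>> apply_moves(targets=[0.1,-0.15,0.04,0.25,0,0,1,0.2,-0.3,0.09,0.5,0,0,1,0.3,-0.4,0.13,0.75,0,0,1,0.365,-0.471,0.147,1,0,0,1,0.365,-0.471,0.147,1,0,0,1])

```text
clock: 0.93
eef_pos: [0.4192, 0.3062, 0.1351]
tool_rot: [-0.076, 0.705, 0.072, 0.701]
ft_force: [-0.9, 0.2, -0.9]
grip_width: 0.0851
```

```bash
python3 -c "
from workcell import bot
from h import *
go(bot,H['32'],.1,1)
o=bot.get_obs();im,d=bot.camera('wrist');cv2.imwrite('pics/w1.png',im[:,:,::-1])"
```

```text
t 0.93 eef [0.4192 0.3062 0.1351] F [-0.9  0.2 -0.9] g 0.0851 j [ 0.63  0.35 -0.11  1.12 -0.    1.99]
shift [ 0.14  -0.007  0.014] turn [ 0.247 -0.013  0.01 ]
```

View pics/w1.png

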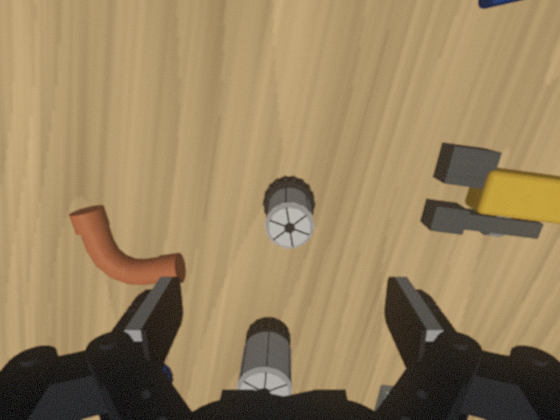

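The wrist view shows head_32 at about (289,226), centred between the fingers, with head_42 at (265,380) behind it. I'll check the prediction against that pixel.

```bash
cat >> h.py <<'E'
def proj(bot,P):
    o=bot.get_obs();R=Ro.from_quat(o['tool_rot']).as_matrix();p=bot.camera_params('wrist')
    T=np.eye(4);T[:3,:3]=R;T[:3,3]=o['eef_pos'];c=np.linalg.inv(T@p['tool_from_camera'])@np.array([*P,1])
    return (p['cx']+p['fx']*c[0]/-c[2]).round(1),(p['cy']-p['fy']*c[1]/-c[2]).round(1),-c[2]
E
python3 -c "
from workcell import bot
from h import *
print(proj(bot,(*H['32'],.064)),proj(bot,(*H['42'],.068)))
go(bot,H['32'],.032,1)"
```

```text
(np.float64(289.3), np.float64(229.8), np.float64(0.23099498161283463)) (np.float64(263.1), np.float64(392.9), np.float64(0.2687962970206591))
t 0.98 eef [0.4183 0.3078 0.1371] F [ 0.2 -0.1  0.4] g 0.0852 j [ 0.63  0.34 -0.11  1.13  0.    1.99]
shift [ 0.42  -0.013  0.018] turn [ 0.258 -0.012  0.006]
```

>>> apply_moves(targets=[0.0,-0.013,0.018,0.13,0,0,1,0.05,-0.013,0.018,0.26,-0.01,0,1,0.15,-0.013,0.018,0.26,-0.01,0,1,0.25,-0.013,0.018,0.26,-0.01,0,1,0.34,-0.013,0.018,0.26,-0.01,0,1,0.4,-0.013,0.018,0.26,-0.01,0,1,0.4,-0.013,0.018,0.26,-0.01,0,1,0.4,-0.013,0.018,0.26,-0.01,0,1])

```text
clock: 1.65
eef_pos: [0.423, 0.3086, 0.0402]
tool_rot: [-0.032, 0.705, 0.032, 0.708]
ft_force: [0.8, 0.1, -0.0]
grip_width: 0.0852
```

```bash
python3 -c "
from workcell import bot
from h import *
go(bot,H['32'],.032,1)
im,d=bot.camera('wrist');cv2.imwrite('pics/w2.png',im[:,:,::-1])"
```

```text
t 1.65 eef [0.423  0.3086 0.0402] F [ 0.8  0.1 -0. ] g 0.0852 j [ 0.63  0.45 -0.23  0.89 -0.    2.11]
shift [ 0.033 -0.014 -0.002] turn [ 0.008  0.008 -0.   ]
```

View pics/w2.png

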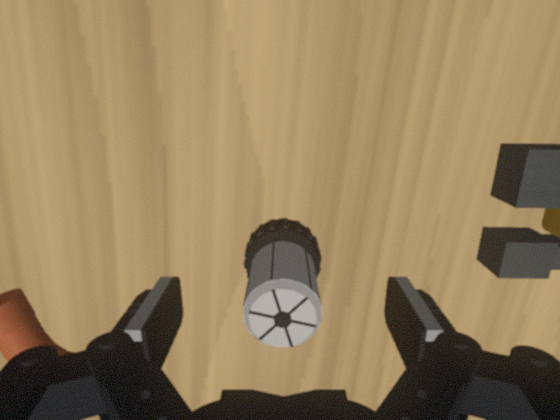

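Head_32's jaw top is at (283,315), centred between the pads. I'll make the final correction and close.

>>> apply_moves(targets=[0.033,-0.014,-0.002,0,0,0,1,0.033,-0.014,-0.002,0,0,0,1,0.033,-0.014,-0.002,0,0,0,0.6,0.033,-0.014,-0.002,0,0,0,0.4,0.033,-0.014,-0.002,0,0,0,0.2,0.033,-0.014,-0.002,0,0,0,0,0.033,-0.014,-0.002,0,0,0,0,0.033,-0.014,-0.002,0,0,0,0,0.033,-0.014,-0.002,0,0,0,0,0.033,-0.014,-0.002,0,0,0,0])

```text
clock: 2.53
eef_pos: [0.424, 0.3046, 0.0323]
tool_rot: [-0.031, 0.705, 0.031, 0.708]
ft_force: [-3.2, -0.8, 5.6]
grip_width: 0.0304
```

```bash
python3 -c "
from workcell import bot
from h import *
go(bot,H['32'],.032,1);go(bot,D['32'],.15,1)
im,d=bot.camera('wrist');cv2.imwrite('pics/w3.png',im[:,:,::-1])"
```

```text
t 2.53 eef [0.424  0.3046 0.0323] F [-3.2 -0.8  5.6] g 0.0304 j [ 0.62  0.45 -0.25  0.86 -0.    2.11]
shift [ 0.001  0.003 -0.005] turn [ 0.003  0.011 -0.001]
t 2.53 eef [0.424  0.3046 0.0323] F [-3.2 -0.8  5.6] g 0.0304 j [ 0.62  0.45 -0.25  0.86 -0.    2.11]
shift [-0.468 -1.224  0.618] turn [ 0.003  0.011 -0.001]
```

View pics/w3.png

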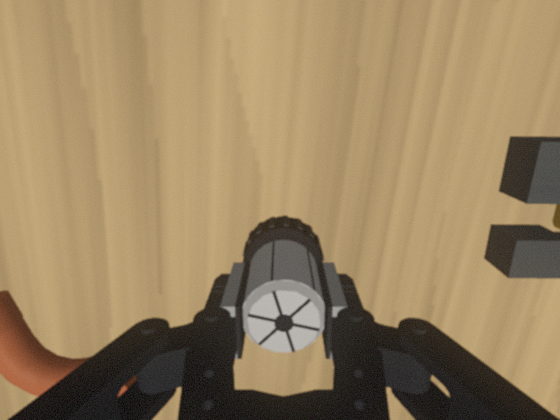

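Head_32 is gripped upright. Now lift and carry.

>>> apply_moves(targets=[-0.06,0,0,0,0,0,0,-0.16,0,0,0,0,0,0,-0.28,0,0,0,0,0,0,-0.4,-0.05,0.02,0,0,0,0,-0.45,-0.15,0.07,0,0,0,0,-0.47,-0.27,0.13,0,0,0,0,-0.47,-0.4,0.2,0,0,0,0,-0.47,-0.53,0.27,0,0,0,0,-0.47,-0.66,0.34,0,0,0,0,-0.47,-0.79,0.41,0,0,0,0,-0.47,-0.88,0.45,0,0,0,0,-0.47,-0.92,0.47,0,0,0,0])

```text
clock: 3.58
eef_pos: [0.5617, 0.0821, 0.1488]
tool_rot: [-0.03, 0.705, 0.029, 0.708]
ft_force: [0.1, 0.1, -2.2]
grip_width: 0.0305
```

```bash
python3 -c "
from workcell import bot
from h import *
go(bot,D['32'],.15,1)"
```

```text
t 3.58 eef [0.5617 0.0821 0.1488] F [ 0.1  0.1 -2.2] g 0.0305 j [ 0.15  0.42  0.04  1.19 -0.    1.63]
shift [-0.004 -0.289  0.146] turn [-0.005  0.009  0.002]
```

>>> apply_moves(targets=[0,-0.08,0.04,0,0,0,0,0,-0.18,0.09,0,0,0,0,0,-0.26,0.13,0,0,0,0,0,-0.3,0.147,0,0,0,0,0.1,-0.3,0.147,0,0,0,0,0.22,-0.3,0.147,0,0,0,0,0.32,-0.3,0.147,0,0,0,0,0.36,-0.3,0.147,0,0,0,0,0.36,-0.3,0.147,0,0,0,0,0.36,-0.3,0.147,0,0,0,0])

```text
clock: 4.42
eef_pos: [0.6038, 0.0148, 0.0598]
tool_rot: [-0.031, 0.705, 0.032, 0.708]
ft_force: [-0.3, -1.5, -1.0]
grip_width: 0.0305
```

```bash
python3 -c "
from workcell import bot
from h import *
go(bot,D['32'],.0465,1)
im,d=bot.camera('wrist');cv2.imwrite('pics/w4.png',im[:,:,::-1])"
```

```text
t 4.42 eef [0.6038 0.0148 0.0598] F [-0.3 -1.5 -1. ] g 0.0305 j [0.02 0.56 0.02 1.03 0.   1.51]
shift [ 0.053 -0.007  0.   ] turn [ 0.004  0.007 -0.001]
```

View pics/w4.png

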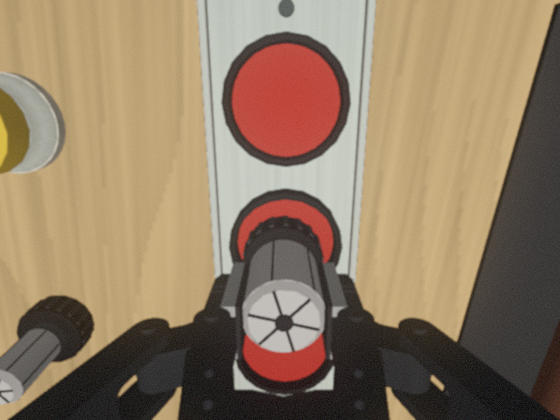

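Head_32 hangs over its dish, whose ring is centred near (285,290). Now lower it to the floor.

>>> apply_moves(targets=[0.015,-0.007,0,0,0,0,0,0.03,-0.007,0,0,0,0,0,0.042,-0.007,0,0,0,0,0,0.05,-0.007,0,0,0,0,0,0.053,-0.007,0,0,0,0,0,0.055,-0.007,0,0,0,0,0,0.055,-0.007,0,0,0,0,0])

```text
clock: 5.05
eef_pos: [0.6044, 0.0124, 0.0464]
tool_rot: [-0.031, 0.705, 0.031, 0.708]
ft_force: [-1.3, -0.1, -0.9]
grip_width: 0.0305
```

```bash
python3 -c "
from workcell import bot
from h import *
go(bot,D['32'],.0465,1)"
```

```text
t 5.05 eef [0.6044 0.0124 0.0464] F [-1.3 -0.1 -0.9] g 0.0305 j [0.02 0.57 0.01 1.   0.   1.5 ]
shift [-0.     0.003 -0.001] turn [ 0.003  0.01  -0.001]
```

>>> apply_moves(targets=[0.001,0,0,0,0,0,0,0.002,0,0,0,0,0,0,0.003,0,0,0,0,0,0,0.003,0,0,0,0,0,0])

```text
clock: 5.38
eef_pos: [0.6044, 0.0124, 0.0463]
tool_rot: [-0.031, 0.705, 0.031, 0.708]
ft_force: [-2.7, -0.8, 4.0]
grip_width: 0.0305
```

Contact: the force turned to +4 N. Release and rise.

>>> apply_moves(targets=[0.003,0,0,0,0,0,0.5,0.003,0,0,0,0,0,0.6,0.003,0,0,0,0,0,0.8,0.003,0,0,0,0,0,1,0.003,0,0,0,0,0,1,0.003,0,0,0,0,0,1,-0.05,0,0,0,0,0,1,-0.15,0,0,0,0,0,1,-0.28,0,0,0,0,0,1,-0.4,0,0,0,0,0,1])

```text
clock: 6.22
eef_pos: [0.6034, 0.0124, 0.1461]
tool_rot: [-0.031, 0.705, 0.031, 0.708]
ft_force: [1.0, 0.5, 0.1]
grip_width: 0.0855
```

```bash
python3 -c "
from workcell import bot
from h import *
go(bot,H['42'],.15,1)
im,d=bot.camera('wrist');cv2.imwrite('pics/w5.png',im[:,:,::-1])"
```

```text
t 6.22 eef [0.6034 0.0124 0.1461] F [1.  0.5 0.1] g 0.0855 j [0.02 0.49 0.14 1.22 0.   1.5 ]
shift [-0.017  0.697 -0.626] turn [ 0.003  0.007 -0.001]
```

View pics/w5.png

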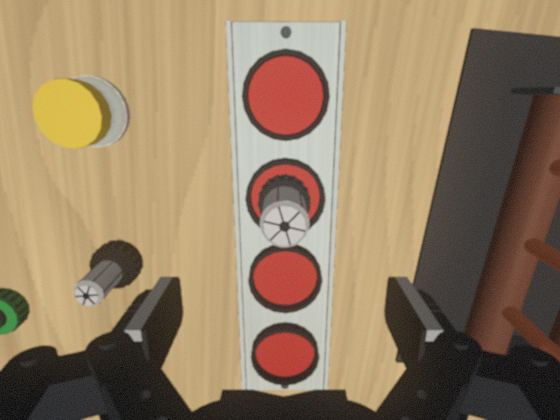

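Head_32 stands upright in its dish at (285,200), third from the expander end. Next is head_42.

>>> apply_moves(targets=[0,0.1,-0.09,0,0,0,1,0,0.21,-0.19,0,0,0,1,0,0.32,-0.29,0,0,0,1,0,0.43,-0.39,0,0,0,1,0,0.54,-0.49,0,0,0,1,0,0.64,-0.57,0,0,0,1,0,0.697,-0.626,0,0,0,1,0.05,0.697,-0.626,0,0,0,1,0.12,0.697,-0.626,0,0,0,1,0.12,0.697,-0.626,0,0,0,1,0.12,0.697,-0.626,0,0,0,1])

```text
clock: 7.18
eef_pos: [0.432, 0.172, 0.1142]
tool_rot: [-0.031, 0.705, 0.031, 0.707]
ft_force: [0.3, 0.4, 0.8]
grip_width: 0.0852
```

```bash
python3 -c "
from workcell import bot
from h import *
go(bot,H['42'],.032,1);print(proj(bot,(*H['42'],.068)))
im,d=bot.camera('wrist');cv2.imwrite('pics/w6.png',im[:,:,::-1])"
```

```text
t 7.18 eef [0.432  0.172  0.1142] F [0.3 0.4 0.8] g 0.0852 j [ 0.38  0.26 -0.29  1.02 -0.    1.86]
shift [ 0.329  0.001 -0.   ] turn [0.003 0.006 0.001]
(np.float64(283.2), np.float64(241.0), np.float64(0.2043728967313626))
```

View pics/w6.png

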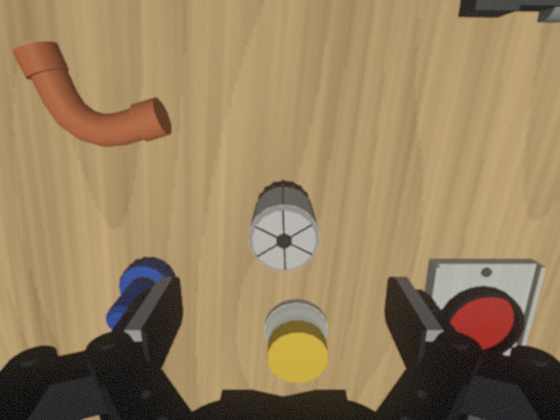

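Head_42's jaw is at (284,241), as predicted at (283,241). Descend and grasp.

>>> apply_moves(targets=[0.08,0,0,0,0,0,1,0.18,0,0,0,0,0,1,0.27,0,0,0,0,0,1,0.327,0,0,0,0,0,1,0.327,0,0,0,0,0,1,0.327,0,0,0,0,0,0.7,0.327,0,0,0,0,0,0.5,0.327,0,0,0,0,0,0.3,0.327,0,0,0,0,0,0,0.327,0,0,0,0,0,0,0.327,0,0,0,0,0,0,0.327,0,0,0,0,0,0])

```text
clock: 8.23
eef_pos: [0.4339, 0.1726, 0.0346]
tool_rot: [-0.031, 0.704, 0.032, 0.709]
ft_force: [-2.2, -0.3, 4.8]
grip_width: 0.0409
```

```bash
python3 -c "
from workcell import bot
from h import *
go(bot,D['42'],.15,1)"
```

```text
t 8.23 eef [0.4339 0.1726 0.0346] F [-2.2 -0.3  4.8] g 0.0409 j [ 0.38  0.36 -0.4   0.81 -0.    1.86]
shift [-0.458 -0.383  0.627] turn [ 0.003  0.014 -0.002]
```

>>> apply_moves(targets=[-0.06,0,0,0,0,0,0,-0.16,0,0,0,0,0,0,-0.28,0,0,0,0,0,0,-0.4,-0.03,0.05,0,0,0,0,-0.44,-0.08,0.14,0,0,0,0,-0.458,-0.15,0.25,0,0,0,0,-0.458,-0.22,0.36,0,0,0,0,-0.458,-0.29,0.47,0,0,0,0,-0.458,-0.345,0.56,0,0,0,0,-0.458,-0.375,0.61,0,0,0,0,-0.458,-0.383,0.627,0,0,0,0,-0.458,-0.383,0.627,0,0,0,0])

```text
clock: 9.23
eef_pos: [0.5977, 0.0899, 0.1477]
tool_rot: [-0.03, 0.705, 0.031, 0.708]
ft_force: [0.7, 0.0, -3.5]
grip_width: 0.0405
```

```bash
python3 -c "
from workcell import bot
from h import *
go(bot,D['42'],.06,1)
im,d=bot.camera('wrist');cv2.imwrite('pics/w7.png',im[:,:,::-1])"
```

```text
t 9.23 eef [0.5977 0.0899 0.1477] F [ 0.7  0.  -3.5] g 0.0405 j [0.15 0.49 0.15 1.22 0.   1.63]
shift [ 0.351  0.004 -0.001] turn [-0.     0.008 -0.001]
```

View pics/w7.png

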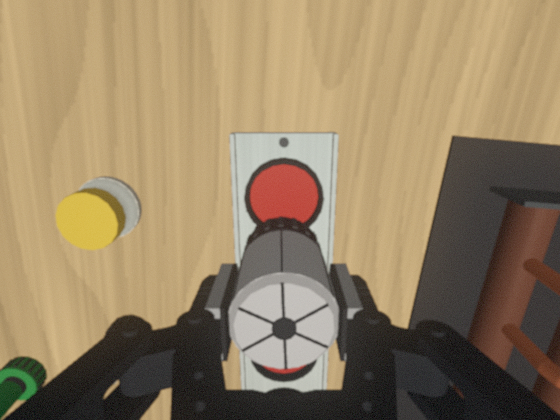

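```bash
python3 -c "
from workcell import bot
from h import *
for k in D: print(k,proj(bot,(*D[k],.014)))
print('yellow?',proj(bot,(.43,.08,0)))
go(bot,D['42'],.06,1)"
```

```text
12 (np.float64(283.3), np.float64(416.3), np.float64(0.35963765178256085))
22 (np.float64(283.5), np.float64(351.2), np.float64(0.3346044597228005))
32 (np.float64(283.3), np.float64(283.2), np.float64(0.3118763808396938))
42 (np.float64(283.8), np.float64(198.4), np.float64(0.2875691263422482))
yellow? (np.float64(85.5), np.float64(189.4), np.float64(0.2990405487455429))
t 9.28 eef [0.5966 0.0905 0.1478] F [-1.1 -0.5 -2.9] g 0.0407 j [0.15 0.49 0.14 1.22 0.   1.63]
shift [0.351 0.001 0.003] turn [ 0.002  0.007 -0.001]
```

The end dish is at (284,195), predicted at (284,198). Lower.

>>> apply_moves(targets=[0.08,0.003,0.001,0,0,0,0,0.18,0.003,0.001,0,0,0,0,0.28,0.003,0.001,0,0,0,0,0.34,0.003,0.001,0,0,0,0,0.37,0.003,0.001,0,0,0,0,0.385,0.003,0.001,0,0,0,0,0.391,0.003,0.001,0,0,0,0,0.391,0.003,0.001,0,0,0,0,0.391,0.003,0.001,0,0,0,0])

```text
clock: 10.03
eef_pos: [0.5988, 0.0917, 0.052]
tool_rot: [-0.031, 0.704, 0.032, 0.709]
ft_force: [-0.7, 0.1, -3.0]
grip_width: 0.0404
```

>>> apply_moves(targets=[0.003,0,0,0,0,0,0,0.006,0,0,0,0,0,0,0.009,0,0,0,0,0,0,0.011,0,0,0,0,0,0,0.012,0,0,0,0,0,0,0.012,0,0,0,0,0,0])

```text
clock: 10.53
eef_pos: [0.5983, 0.0914, 0.0486]
tool_rot: [-0.031, 0.704, 0.031, 0.709]
ft_force: [-2.6, -0.4, 5.1]
grip_width: 0.0406
```

Contact at z=0.0486, as expected. Release and rise.

>>> apply_moves(targets=[0.012,0,0,0,0,0,0.6,0.012,0,0,0,0,0,0.7,0.012,0,0,0,0,0,0.85,0.012,0,0,0,0,0,1,0.012,0,0,0,0,0,1,0.012,0,0,0,0,0,1,-0.05,0,0,0,0,0,1,-0.15,0,0,0,0,0,1,-0.28,0,0,0,0,0,1,-0.4,0,0,0,0,0,1,-0.4,0,0,0,0,0,1])

```text
clock: 11.45
eef_pos: [0.6016, 0.0919, 0.1548]
tool_rot: [-0.03, 0.7, 0.032, 0.713]
ft_force: [1.7, 0.7, 0.6]
grip_width: 0.0854
```

```bash
python3 -c "
from workcell import bot
from h import *
go(bot,H['22'],.15,1)
im,d=bot.camera('wrist');cv2.imwrite('pics/w8.png',im[:,:,::-1])"
```

```text
t 11.45 eef [0.6016 0.0919 0.1548] F [1.7 0.7 0.6] g 0.0854 j [ 0.15  0.48  0.15  1.23 -0.    1.63]
shift [ 0.008 -0.558 -0.603] turn [ 0.003  0.035 -0.002]
```

View pics/w8.png

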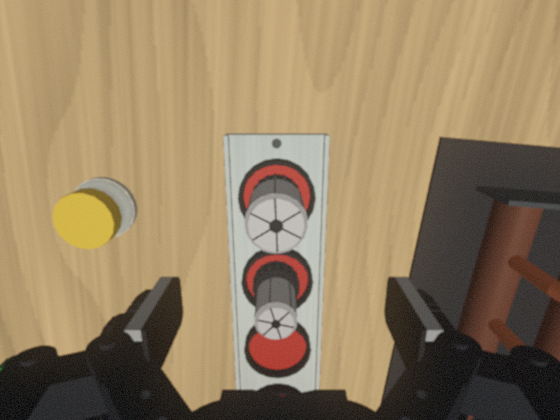

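Head_42 (276,200) and head_32 (276,290) both stand upright in their dishes. Next is head_22.

>>> apply_moves(targets=[0,-0.08,-0.08,0,0,0,1,0,-0.18,-0.19,0,0,0,1,0,-0.28,-0.3,0,0,0,1,0,-0.38,-0.41,0,0,0,1,0,-0.47,-0.5,0,0,0,1,0,-0.53,-0.57,0,0,0,1,0,-0.558,-0.593,0,0,0,1,0.06,-0.558,-0.593,0,0,0,1,0.1,-0.558,-0.593,0,0,0,1,0.1,-0.558,-0.593,0,0,0,1,0.1,-0.558,-0.593,0,0,0,1])

```text
clock: 12.42
eef_pos: [0.4617, -0.0603, 0.1209]
tool_rot: [-0.031, 0.705, 0.032, 0.707]
ft_force: [-0.3, -0.8, 0.8]
grip_width: 0.0854
```

```bash
python3 -c "
from workcell import bot
from h import *
go(bot,H['22'],.032,1);print(proj(bot,(*H['22'],.060)))
im,d=bot.camera('wrist');cv2.imwrite('pics/w9.png',im[:,:,::-1])"
```

```text
t 12.42 eef [ 0.4617 -0.0603  0.1209] F [-0.3 -0.8  0.8] g 0.0854 j [-0.13  0.25 -0.28  1.03  0.    1.35]
shift [ 0.356 -0.001  0.007] turn [ 0.003  0.006 -0.002]
(np.float64(286.1), np.float64(232.1), np.float64(0.21843341487214063))
```

View pics/w9.png

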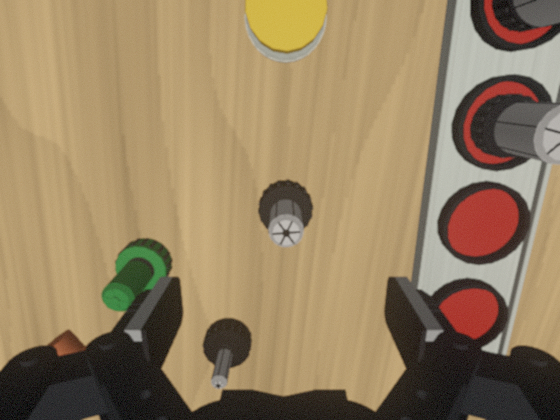

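Head_22, the bright steel one, is at (286,233), as predicted at (286,232). The green look-alike at (140,275) is clear of the left finger. Descend and grasp.

>>> apply_moves(targets=[0.08,0,0.007,0,0,0,1,0.18,0,0.007,0,0,0,1,0.28,0,0.007,0,0,0,1,0.352,0,0.007,0,0,0,1,0.352,0,0.007,0,0,0,0.8,0.352,0,0.007,0,0,0,0.6,0.352,0,0.007,0,0,0,0.45,0.352,0,0.007,0,0,0,0.3,0.352,0,0.007,0,0,0,0.1,0.352,0,0.007,0,0,0,0,0.352,0,0.007,0,0,0,0,0.352,0,0.007,0,0,0,0])

```text
clock: 13.47
eef_pos: [0.4654, -0.0606, 0.035]
tool_rot: [-0.031, 0.704, 0.031, 0.709]
ft_force: [-0.9, -0.7, 6.0]
grip_width: 0.02
```

```bash
python3 -c "
from workcell import bot
from h import *
go(bot,D['22'],.15,1)"
```

```text
t 13.47 eef [ 0.4654 -0.0606  0.035 ] F [-0.9 -0.7  6. ] g 0.02 j [-0.13  0.36 -0.39  0.81  0.    1.35]
shift [-0.455 -0.047  0.583] turn [0.003 0.015 0.   ]
```

>>> apply_moves(targets=[-0.06,0,0,0,0,0,0,-0.16,0,0,0,0,0,0,-0.28,0,0,0,0,0,0,-0.4,0,0.05,0,0,0,0,-0.44,-0.01,0.14,0,0,0,0,-0.455,-0.02,0.24,0,0,0,0,-0.455,-0.03,0.34,0,0,0,0,-0.455,-0.04,0.44,0,0,0,0,-0.455,-0.047,0.52,0,0,0,0,-0.455,-0.047,0.57,0,0,0,0,-0.455,-0.047,0.583,0,0,0,0,-0.455,-0.047,0.583,0,0,0,0])

```text
clock: 14.47
eef_pos: [0.6101, -0.0593, 0.1473]
tool_rot: [-0.031, 0.705, 0.031, 0.708]
ft_force: [-0.1, -0.0, -2.0]
grip_width: 0.02
```

```bash
python3 -c "
from workcell import bot
from h import *
im,d=bot.camera('wrist');cv2.imwrite('pics/w10.png',im[:,:,::-1])
go(bot,D['22'],.052,1)
for k in D: print(k,proj(bot,(*D[k],.014)))"
```

```text
t 14.52 eef [ 0.6092 -0.0593  0.1475] F [-1.3  0.8 -2.9] g 0.02 j [-0.1   0.5   0.17  1.24  0.    1.39]
shift [ 0.382 -0.001  0.005] turn [ 0.003  0.006 -0.001]
12 (np.float64(284.1), np.float64(286.2), np.float64(0.3124741935427957))
22 (np.float64(284.5), np.float64(199.2), np.float64(0.28744319076954405))
32 (np.float64(284.4), np.float64(105.9), np.float64(0.2647171509218462))
42 (np.float64(285.1), np.float64(-13.4), np.float64(0.24041199161888652))
```

View pics/w10.png

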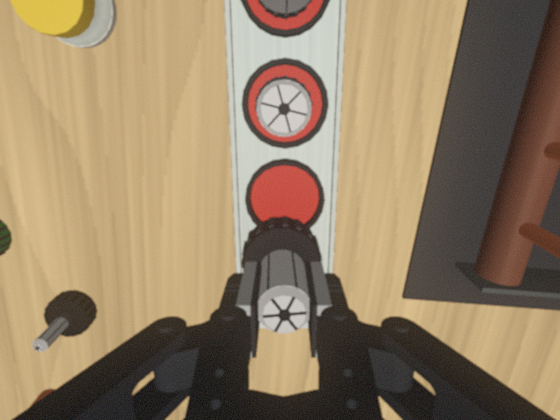

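Head_22 hangs upright above its dish at (285,198), predicted at (284,199). Lower.

>>> apply_moves(targets=[0.08,0,0.003,0,0,0,0,0.18,0,0.003,0,0,0,0,0.28,0,0.003,0,0,0,0,0.34,0,0.003,0,0,0,0,0.365,0,0.003,0,0,0,0,0.375,0,0.003,0,0,0,0,0.38,0,0.003,0,0,0,0,0.38,0,0.003,0,0,0,0,0.38,0,0.003,0,0,0,0])

```text
clock: 15.27
eef_pos: [0.6122, -0.0594, 0.0548]
tool_rot: [-0.031, 0.704, 0.031, 0.709]
ft_force: [1.1, -0.4, -1.1]
grip_width: 0.0198
```

>>> apply_moves(targets=[0.006,0,0,0,0,0,0,0.012,0,0,0,0,0,0,0.017,0,0,0,0,0,0,0.02,0,0,0,0,0,0,0.022,0,0,0,0,0,0,0.022,0,0,0,0,0,0])

```text
clock: 15.77
eef_pos: [0.6115, -0.0593, 0.0491]
tool_rot: [-0.031, 0.704, 0.031, 0.709]
ft_force: [-2.5, -0.2, 5.9]
grip_width: 0.02
```

Contact. Release and rise.

>>> apply_moves(targets=[0.022,0,0,0,0,0,0.35,0.022,0,0,0,0,0,0.5,0.022,0,0,0,0,0,0.7,0.022,0,0,0,0,0,0.9,0.022,0,0,0,0,0,1,0.022,0,0,0,0,0,1,-0.05,0,0,0,0,0,1,-0.15,0,0,0,0,0,1,-0.28,0,0,0,0,0,1,-0.38,0,0,0,0,0,1,-0.38,0,0,0,0,0,1,-0.38,0,0,0,0,0,1])

```text
clock: 16.77
eef_pos: [0.6124, -0.0595, 0.1451]
tool_rot: [-0.031, 0.703, 0.031, 0.71]
ft_force: [-0.7, 0.5, -0.7]
grip_width: 0.0855
```

```bash
python3 -c "
from workcell import bot
from h import *
im,d=bot.camera('wrist');cv2.imwrite('pics/w11.png',im[:,:,::-1])
go(bot,H['12'],.12,1)"
```

```text
t 16.82 eef [ 0.611  -0.0594  0.1432] F [ 0.2  0.6 -0.5] g 0.0852 j [-0.1   0.51  0.17  1.22  0.    1.39]
shift [ 0.088 -0.441 -0.785] turn [ 0.003  0.013 -0.   ]
```

View pics/w11.png

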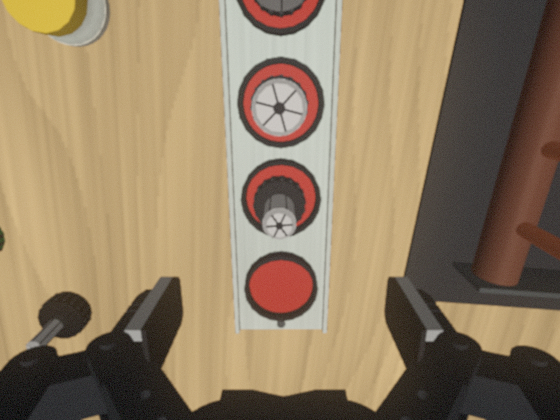

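Head_22 stands in its dish at (280,205). Next is head_12.

>>> apply_moves(targets=[0,-0.05,-0.09,0,0,0,1,0,-0.11,-0.2,0,0,0,1,0,-0.18,-0.32,0,0,0,1,0,-0.25,-0.44,0,0,0,1,0,-0.32,-0.56,0,0,0,1,0,-0.38,-0.67,0,0,0,1,0.03,-0.425,-0.75,0,0,0,1,0.08,-0.441,-0.785,0,0,0,1,0.088,-0.441,-0.785,0,0,0,1,0.088,-0.441,-0.785,0,0,0,1,0.088,-0.441,-0.785,0,0,0,1])

```text
clock: 17.73
eef_pos: [0.4253, -0.186, 0.1192]
tool_rot: [-0.031, 0.705, 0.032, 0.708]
ft_force: [0.4, 0.4, -0.5]
grip_width: 0.0853
```

```bash
python3 -c "
from workcell import bot
from h import *
go(bot,H['12'],.032,1);print(proj(bot,(*H['12'],.056)))
im,d=bot.camera('wrist');cv2.imwrite('pics/w12.png',im[:,:,::-1])"
```

```text
t 17.73 eef [ 0.4253 -0.186   0.1192] F [ 0.4  0.4 -0.5] g 0.0853 j [-0.41  0.25 -0.29  1.03  0.    1.07]
shift [ 0.349 -0.002 -0.002] turn [ 0.004  0.009 -0.002]
(np.float64(282.5), np.float64(231.2), np.float64(0.2207277716318672))
```

View pics/w12.png

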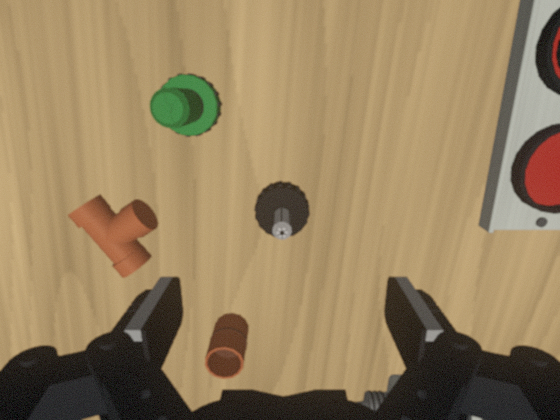

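Head_12's jaw is at (282,229), as predicted at (282,231). Descend and grasp.

>>> apply_moves(targets=[0.08,-0.001,-0.001,0,0,0,1,0.18,-0.001,-0.001,0,0,0,1,0.28,-0.001,-0.001,0,0,0,1,0.345,-0.001,-0.001,0,0,0,1,0.345,-0.001,-0.001,0,0,0,0.8,0.345,-0.001,-0.001,0,0,0,0.6,0.345,-0.001,-0.001,0,0,0,0.4,0.345,-0.001,-0.001,0,0,0,0.25,0.345,-0.001,-0.001,0,0,0,0.1,0.345,-0.001,-0.001,0,0,0,0,0.345,-0.001,-0.001,0,0,0,0,0.345,-0.001,-0.001,0,0,0,0])

```text
clock: 18.78
eef_pos: [0.4259, -0.1869, 0.0343]
tool_rot: [-0.031, 0.704, 0.031, 0.709]
ft_force: [-1.1, 0.2, 4.8]
grip_width: 0.0095
```

```bash
python3 -c "
from workcell import bot
from h import *
go(bot,D['12'],.15,1)
im,d=bot.camera('wrist');cv2.imwrite('pics/w13.png',im[:,:,::-1])"
```

```text
t 18.78 eef [ 0.4259 -0.1869  0.0343] F [-1.1  0.2  4.8] g 0.0095 j [-0.42  0.36 -0.4   0.81  0.    1.07]
shift [-0.458  0.121  0.784] turn [0.002 0.013 0.001]
```

View pics/w13.png

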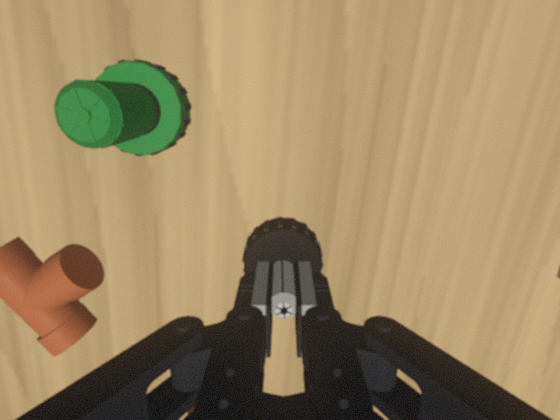

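Head_12 is gripped upright. Lift and carry.

>>> apply_moves(targets=[-0.06,0,0,0,0,0,0,-0.16,0,0,0,0,0,0,-0.28,0,0,0,0,0,0,-0.4,0.01,0.07,0,0,0,0,-0.44,0.03,0.18,0,0,0,0,-0.458,0.05,0.31,0,0,0,0,-0.458,0.07,0.44,0,0,0,0,-0.458,0.09,0.57,0,0,0,0,-0.458,0.11,0.69,0,0,0,0,-0.458,0.121,0.76,0,0,0,0,-0.458,0.121,0.784,0,0,0,0,-0.458,0.121,0.784,0,0,0,0])

```text
clock: 19.83
eef_pos: [0.6179, -0.1388, 0.1477]
tool_rot: [-0.031, 0.705, 0.032, 0.708]
ft_force: [0.0, -0.2, -0.6]
grip_width: 0.0093
```

```bash
python3 -c "
from workcell import bot
from h import *
im,d=bot.camera('wrist');cv2.imwrite('pics/w14.png',im[:,:,::-1])
go(bot,D['12'],.052,1)
for k in D: print(k,proj(bot,(*D[k],.014)))"
```

```text
t 19.88 eef [ 0.6167 -0.1392  0.1479] F [-0.9 -0.3 -0.7] g 0.0097 j [-0.22  0.54  0.24  1.26  0.    1.26]
shift [ 0.383 -0.002  0.002] turn [ 0.003  0.006 -0.001]
12 (np.float64(283.7), np.float64(199.1), np.float64(0.28785205915232287))
22 (np.float64(284.1), np.float64(95.6), np.float64(0.2628275700521985))
32 (np.float64(284.0), np.float64(-17.0), np.float64(0.24010747798649026))
42 (np.float64(284.7), np.float64(-163.7), np.float64(0.2158086232578423))
```

View pics/w14.png

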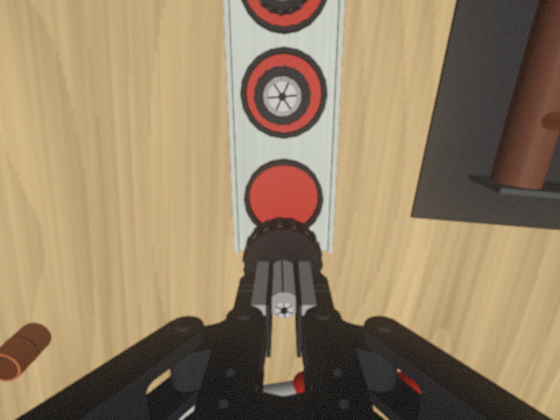

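The end dish is at (283,197), as predicted at (284,199). Lower.

>>> apply_moves(targets=[0.08,-0.001,0,0,0,0,0,0.18,-0.001,0,0,0,0,0,0.28,-0.001,0,0,0,0,0,0.34,-0.001,0,0,0,0,0,0.37,-0.001,0,0,0,0,0,0.38,-0.001,0,0,0,0,0,0.386,-0.001,0,0,0,0,0,0.386,-0.001,0,0,0,0,0,0.386,-0.001,0,0,0,0,0])

```text
clock: 20.63
eef_pos: [0.6186, -0.1399, 0.054]
tool_rot: [-0.031, 0.704, 0.031, 0.709]
ft_force: [0.5, 0.0, -0.0]
grip_width: 0.0097
```

Contact should come at about 0.0483.

>>> apply_moves(targets=[0.006,0,0,0,0,0,0,0.012,0,0,0,0,0,0,0.017,0,0,0,0,0,0,0.02,0,0,0,0,0,0,0.022,0,0,0,0,0,0,0.022,0,0,0,0,0,0])

```text
clock: 21.13
eef_pos: [0.6181, -0.1396, 0.0483]
tool_rot: [-0.031, 0.704, 0.031, 0.709]
ft_force: [-2.2, 0.6, 5.1]
grip_width: 0.0091
```

Contact. Release, rise and back off.

>>> apply_moves(targets=[0.022,0,0,0,0,0,0.25,0.022,0,0,0,0,0,0.4,0.022,0,0,0,0,0,0.6,0.022,0,0,0,0,0,0.8,0.022,0,0,0,0,0,1,0.022,0,0,0,0,0,1,-0.05,0,0,0,0,0,1,-0.15,0,0,0,0,0,1,-0.28,0,0,0,0,0,1,-0.4,0,0,0,0,0,1,-0.5,0,0,0,0,0,1,-0.5,0,0,0,0,0,1])

```text
clock: 22.13
eef_pos: [0.6207, -0.1404, 0.1791]
tool_rot: [-0.032, 0.701, 0.03, 0.712]
ft_force: [0.1, -0.6, 0.2]
grip_width: 0.0853
```

>>> apply_moves(targets=[0,0,-0.1,0,0,0,1,0,0,-0.22,0,0,0,1,0,0,-0.35,0,0,0,1,0,0,-0.5,0,0,0,1,0,0,-0.65,0,0,0,1,0,0,-0.8,0,0,0,1,0,0,-0.9,0,0,0,1,0,0,-0.95,0,0,0,1,0,0,-0.95,0,0,0,1])

```text
clock: 22.88
eef_pos: [0.3775, -0.1602, 0.1706]
tool_rot: [-0.03, 0.705, 0.031, 0.708]
ft_force: [-0.4, 0.3, -0.8]
grip_width: 0.0855
```

```bash
python3 - <<'E'
from workcell import bot
from h import *
o=bot.get_obs();print(o['clock'],o['eef_pos'])
a={}
for n in ("scene","top"):
    im,d=bot.camera(n);a[n]=im;W=cloud(n,bot.camera_params(n),im,d)
    for k,c in D.items():
        m=(np.hypot(W[...,0]-c[0],W[...,1]-c[1])<.03)&(W[...,2]>.045)
        P=W[m]; 
        if len(P)<5: print(n,k,len(P));continue
        zt=np.percentile(P[:,2],98);T=P[P[:,2]>zt-.006][:,:2].astype(np.float32);(x,y),r=cv2.minEnclosingCircle(T)
        print(n,k,'ztop',zt.round(4),'off',round(x-c[0],4),round(y-c[1],4),'r',round(r,4))
c1=cv2.resize(a['top'][80:300,90:510],(800,419));cv2.imwrite('pics/f1.png',c1[:,:,::-1])
c2=cv2.resize(a['scene'][140:320,120:400],(800,514));cv2.imwrite('pics/f2.png',c2[:,:,::-1])
E
```

```text
22.8833 [ 0.37752291 -0.1602216   0.17059436]
scene 12 ztop 0.069 off -0.0002 -0.0006 r 0.0057
scene 22 ztop 0.0752 off 0.0002 0.0002 r 0.0109
scene 32 ztop 0.0797 off 0.0011 0.0002 r 0.0158
scene 42 ztop 0.0838 off 0.0005 -0.0001 r 0.0216
top 12 ztop 0.0724 off -0.0004 0.0002 r 0.0062
top 22 ztop 0.0774 off -0.0007 0.0011 r 0.0111
top 32 ztop 0.0816 off -0.0009 0.0008 r 0.0159
top 42 ztop 0.0853 off -0.0002 0.0008 r 0.0212
```

View pics/f1.png

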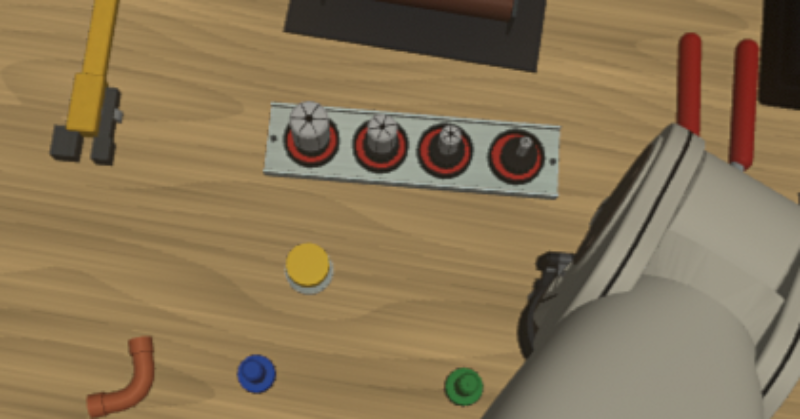

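View pics/f2.png

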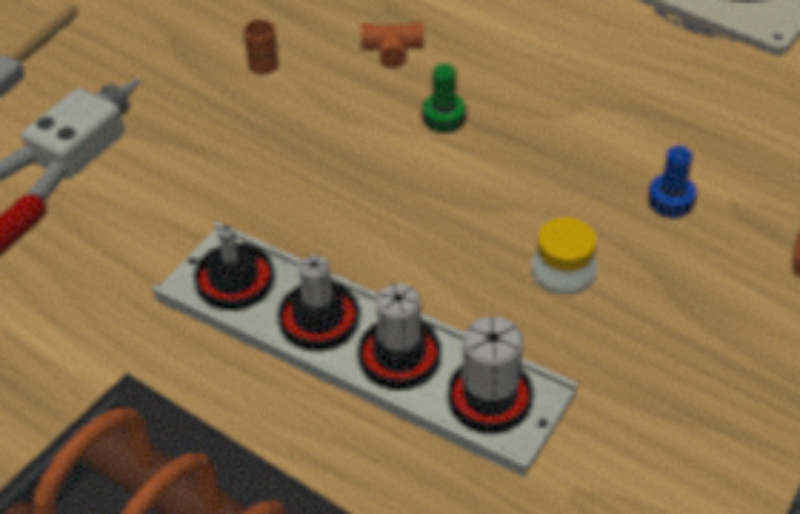

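All four stand upright and centred in the right order, and the look-alikes have not moved. Handing in.

```bash
python3 -c "
from workcell import bot
print(bot.job_done())"
```

```text
the job is handed in; nothing more can be done
None
```

All four heads stand upright in the dishes and have been let go. From the expander (-y) end the order is head_12, head_22, head_32, head_42. Each was lowered until the force showed contact with the dish floor (about 4–6 N), then released. The last reading before hand-in was at about 23 s of the 102 s allowed.

- **Position:** the last scene and top pictures put every head within about 1.3 mm of its dish centre, with jaw radii of about 6, 11, 16 and 21.5 mm in order.
- **Clear of everything else:** the gripper was empty and well away from the rail. The blue and green look-alikes were not touched.
- **Small disagreement:** the two cameras' jaw-top heights differ by 1.5–3.5 mm. Their averages run about 1–2.5 mm above the nominal 70, 74, 78 and 82 mm. They read up to about 3 mm high on the bench too, so I take it as measuring bias.
- **No failed checks:** nothing else disagreed, and the job report itself gave no verdict.

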